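# Sort out the muddled accessory boards

### The job

The last class put the four accessories back on the wrong wooden boards: set each one upright in the middle of its own board, on the marked ring - the white specimen jar on the square board, the dropper bottle on the round board, the small black-capped pot on the triangular board and the timer on the oblong board. Each board has room for only one thing, so park things on the round black rubber mat (or another free bit of worktop) while you swap the others; never tip anything over.

Things in the scene. Friction and masses are not known exactly. Their poses are not given: they have to be found in the camera images.
- jar_center (a point): White screw-lid specimen jar, round, 56 mm across, 72 mm tall. Point: its centre, 36 mm above its underside; z is its upright axis. Stands upright on a wrong board at the start. Belongs on the square board.
- dropper_center (a point): Dropper bottle, amber, with black rubber bulb on top; 100 mm tall; the round body is 33 mm across from the foot to about 60 mm up, the cap 24 mm, the bulb (top 27 mm) 14 mm. The cap does not come off. Point: on its axis, 50 mm above its underside; z is its upright axis. Stands upright on a wrong board at the start. Belongs on the round board.
- pot_center (a point): Small screw pot, white with a black cap, round, 33 mm across, 49 mm tall. Point: its centre, 24.5 mm above its underside; z is its upright axis. Stands upright on a wrong board at the start. Belongs on the triangular board.
- timer_center (a point): Bench count-down timer, off-white wedge-shaped box with a display and three keys, 55 mm (x) by 66 mm (y), 34 mm high at the back (+x), its sloping face falling to the front (-x). The two sides at y = -33 and +33 mm are upright and parallel: grip across those (66 mm), about 21 mm above its underside. Point: 17 mm above the middle of its underside; z up. Stands upright on a wrong board at the start. It may face any way. Belongs on the oblong board.
- square_board_top (a point): Square board, 86 x 86 mm, fixed to the worktop, 8 mm thick, wood-brown, with a thin dark inlaid ring 60 mm across round its middle (a mark only, nothing to feel). Point: middle of its top face, 8 mm above the worktop; z up. Home of the jar.
- round_board_top (a point): Round board, 92 mm across, fixed to the worktop, 8 mm thick, wood-brown, with a thin dark inlaid ring 60 mm across round its middle (a mark only, nothing to feel). Point: middle of its top face, 8 mm above the worktop; z up. Home of the dropper bottle.
- triangle_board_top (a point): Triangular board with cut-off corners, about 136 mm a side before cutting, edges 39 mm from its middle, fixed to the worktop, 8 mm thick, wood-brown, with a thin dark inlaid ring 60 mm across round its middle (a mark only, nothing to feel). Point: middle of its top face, 8 mm above the worktop; z up. Home of the pot.
- oblong_board_top (a point): Oblong board, 112 mm (x) by 70 mm (y), fixed to the worktop, 8 mm thick, wood-brown, with a thin dark inlaid ring 60 mm across round its middle (a mark only, nothing to feel). Point: middle of its top face, 8 mm above the worktop; z up. Home of the timer.
- spare_mat_top (a point): Round black rubber mat, 100 mm across, 3 mm thick, fixed to the worktop, empty at the start: the free parking spot. Point: middle of its top face, 3 mm above the worktop. The boards and the mat lie at least 0.15 m apart, centre to centre, and nothing else higher than 16 mm stands within 0.09 m of their middles.
Mind the look-alikes: they are no part of the job. What is shaped like the part that bears jar_center but red is not meant.

How it is judged:
By the outcome, as a careful person would: the job done as asked, in the order asked, and still so for the second after the job is handed in, with the robot touching nothing.
It also fails if it takes over 128 s, if anything falls off the work surface, if the arm or the gripper's body presses on something with over 40 N, if the wrist force passes 120 N, or if a joint passes its speed limit or range.

### The arm

A 6-joint arm with a two-finger parallel gripper is mounted at the origin on a cart in front of the work surface, level with it; the furniture and walls round the work are solid. World frame = base frame: x ahead of the robot, y to its left, z up, the work surface at z = 0. Lengths are in mm, angles in rad, forces in N, time in s.
With the tool pointing down it reaches from about 350 to 875 mm from the base axis. Payload 4.2 kg.
Tool frame: the origin (TCP) lies midway between the tips of the shut fingers; the grasp point (between the pads) lies 19 mm behind it (tcp_to_grasp is the distance from the TCP to the grasp point, in mm); z points along the fingers, y is the line along which they close (so a half turn about z gives the same grasp; the last joint's range is limited). The gripper opens to 85 mm and grips with 20 to 120 N. Pads are 22 mm wide; open, the fingers measure 114 mm over their backs; the gripper's body (76 mm by 85 mm) begins 54 mm behind the grasp point. The pads swing forward as they close: fully open they stand 13 mm farther back than shut.
Start: joints at [1.371, 0.385, 0.008, 0, -1.194, -0.259], TCP at [276.762, 560.359, 231.312] pointing down, gripper open.
Joint ranges: [-3.14, 3.14], [-1.21, 2.06], [-1.07, 1.41], [-3.16, 2.05], [-2.99, -0.16], [-3.1, 3.1]. Speed limits (rad/s): [2.79, 2.79, 3.14, 3.14, 3.14, 3.14].

### API

Orientations are given as a unit quaternion [x, y, z, w].
In Python, from bench import read_state, get_image, job_done, tcp_to_grasp gives the robot as it stands.
- The arm moves only by the tool jog_arm, never from a script. Its argument "plan" is a list of rows, each a list of 3 entries, a list of its own where there are three numbers: the finger opening in mm, from 0 to 85.4, then the shift along the tool's x, y, z as a fraction of full scale, then the turn, a rotation vector about the tool's x, y, z as a fraction of full scale. A call has 1 to 10 rows; each row is the pose to reach, as a shift and turn from the pose commanded when the call began, along the tool's axes at that moment; what a row does not reach only later rows make up. Full scale, the value 1, is 0.1 m for a shift and 60 degrees for a turn. A row lasts 1/8 s, in which the tool goes at most 62.5 mm and 10.7 degrees, less where a joint would pass 70% of its speed; a pose out of reach is approached as far as the arm can. A call with a number of a shift or a turn outside -1 to 1 is refused whole. A call with a gripper value outside its range is refused whole. The fingers move at their own pace and stop on an object; the grip force is fixed at half the most. Time passes only in rows, so rows that repeat a pose let the fingers close. It gives the time, the measured TCP pose, the force, the opening and the grip force at its end, in the units of the state.
- read_state(): the state, without advancing time (a new reading comes with each control period).
- get_image(name): name is "side" or "top" or "wrist"; returns a dict with "img" (400x640x3 uint8, red, green, blue), "range_z" (400x640 float32, mm along the optical axis (not along the pixel's ray), 0 where there is no reading), "intrinsics" (3x3 intrinsics, pixels), "extrinsics" (4x4, takes a point from camera to world coordinates); the wrist camera has in their place "tool_from_camera" (4x4, takes a point from camera to tool coordinates, whose origin is the TCP and whose axes are the flange's). Camera axes: x right, y down, z forward; pixel columns grow to the right and rows downward; lengths in mm; the calibration is good to about 2 mm. A picture is of the moment at which its call begins: read the wrist's pose just before it.
- job_done(): hands the job in; it is judged then, once.
The state is a dict: "clock": time; "joints": joint angles; "joint_vel": joint speeds; "joint_efforts": joint torques, N m; "position": TCP position; "ee_rot": TCP orientation; "contact_force": force on the tool from outside, world axes, zero at the start; "wrist_torque": the same for the moment, N m; "gripper_width": finger opening in mm; "grasp_force": force on a finger pad.
Only numpy, scipy, OpenCV 4.12 (cv2) and the standard library are available. Lean on these libraries where they do the work, as an engineer would, in place of code of your own. Each camera call takes 0.05 s, during which the arm holds its last target. There are 200 camera calls.

## Working session

There is one attempt and no reset: what is moved stays moved. The work goes in short steps, Python scripts to look and compute and a tool call to move; the robot and the scene stay as the last step left them, time stands still between calls to the robot, and variables do not carry over. Pictures are saved under pics/ and viewed, at most 14 in all, crops included, and the job is handed in when it is done.

Besides the shell and the picture viewer there is one more tool, called after "Emit:" as name(argument=value, ...) on one line, values as JSON. jog_arm: Moves the arm, as the interface text tells. Its arguments: {"type":"object","properties":{"plan":{"type":"array"}},"required":["plan"]}

```bash
mkdir -p pics
python3 - <<'E'
from bench import *
import cv2,numpy as np
for n in("top","side"):
    d=get_image(n);cv2.imwrite(f"pics/{n}0.png",d["img"][:,:,::-1]);np.savez(f"{n}0.npz",**d)
    print(n,d["intrinsics"].tolist(),np.round(d["extrinsics"],3).tolist())
s=read_state();print(s,tcp_to_grasp)
E
```

```text
top [[417.0272318322366, 0.0, 324.00354469579855], [0.0, 417.0272318322366, 200.23718616301147], [0.0, 0.0, 1.0]] [[0.005, -0.99, 0.143, 354.143], [-1.0, -0.004, 0.007, -8.699], [-0.007, -0.143, -0.99, 1094.202], [0.0, 0.0, 0.0, 1.0]]
side [[432.1159099175851, 0.0, 321.888013507637], [0.0, 432.1159099175851, 198.39995130661197], [0.0, 0.0, 1.0]] [[0.795, -0.272, 0.542, -92.767], [-0.606, -0.325, 0.726, -813.051], [-0.022, -0.906, -0.423, 527.71], [0.0, 0.0, 0.0, 1.0]]
{'clock': 0.1, 'joints': array([ 1.37061236e+00,  3.85437569e-01,  6.77815120e-03, -4.16543034e-04,
       -1.19399698e+00, -2.58568500e-01]), 'joint_vel': array([-0.0013173 , -0.00249255,  0.00333419,  0.00177411, -0.00141066,
       -0.00082361]), 'joint_efforts': array([-5.18587422e-04, -3.93316948e+01,  1.88929528e+01,  4.19800490e+00,
       -2.63183465e-03,  3.34705042e-06]), 'position': array([276.54611303, 559.91461229, 230.36524859]), 'ee_rot': array([ 9.73790503e-01, -2.27444835e-01, -1.66360872e-04,  9.35288363e-04]), 'contact_force': array([-0.48298527, -0.82861999,  0.44088919]), 'wrist_torque': array([ 0.04542269, -0.01940102,  0.06227977]), 'grasp_force': 0.0, 'gripper_width': 85.7738194447824} 18.700000000000003
```

View pics/top0.png

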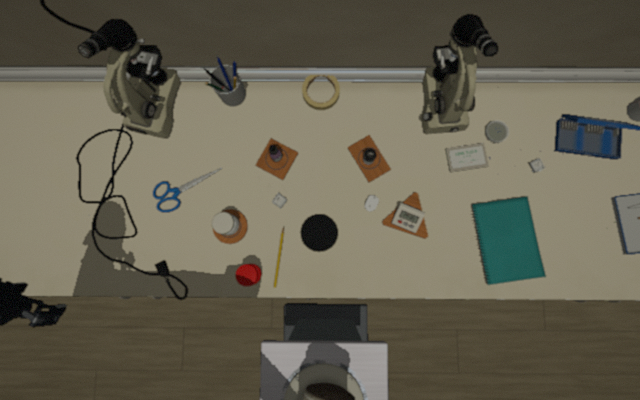

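View pics/side0.png

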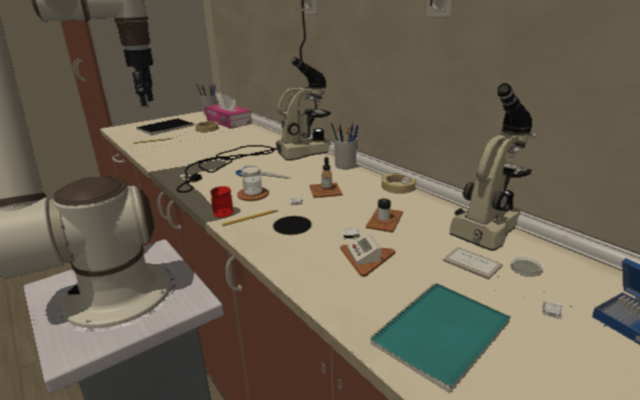

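Candidates in the top view: white jar (229,222) on the round board. Its look-alikes are the red jar (248,273), the tape roll (321,92) and the clear dish (496,131). Dropper (277,154) on the square board; pot (370,155) on the oblong; timer (408,215) on the triangle; mat (319,232). The white scraps at (280,200) and (371,202) don't matter. By colour I choose (229,222), not the red one.

```bash
cat > h.py <<'E'
import numpy as np,cv2
def load(n): return dict(np.load(n))
def ray(d,px,z):
    px=np.atleast_2d(px).astype(float);K=d["intrinsics"];E=d["extrinsics"]
    v=np.c_[px,np.ones(len(px))]@np.linalg.inv(K).T@E[:3,:3].T;o=E[:3,3]
    return o+v*((z-o[2])/v[:,2])[:,None]
def cloud(d):
    z=d["range_z"];v,u=np.mgrid[:z.shape[0],:z.shape[1]];K=d["intrinsics"];E=d["extrinsics"]
    p=np.stack([(u-K[0,2])/K[0,0]*z,(v-K[1,2])/K[1,1]*z,z],-1)
    return p@E[:3,:3].T+E[:3,3]
E
python3 - <<'E'
from h import *
d=load("top0.npz");im=d["img"];c=im[120:290,200:450,::-1]
cv2.imwrite("pics/c0.png",cv2.resize(c,None,fx=3.2,fy=3.2,interpolation=cv2.INTER_CUBIC))
P=cloud(d)
h=cv2.cvtColor(im,cv2.COLOR_RGB2HSV)
for n,(u,v) in dict(jar=(229,222),drop=(277,154),pot=(370,155),timer=(408,215),mat=(319,232)).items():
    w=np.s_[v-32:v+33,u-32:u+33]
    hh=h[w];m=((hh[...,0]<18)&(hh[...,1]>110)&(hh[...,2]>60)).astype(np.uint8)
    if n=="mat": m=(hh[...,2]<60).astype(np.uint8)
    cs,_=cv2.findContours(m,0,2);k=max(cs,key=cv2.contourArea)[:,0]+[u-32,v-32]
    q=ray(d,k,3 if n=="mat" else 8)[:,:2].astype(np.float32)
    print(n,"board rect",cv2.minAreaRect(q),"circ",cv2.minEnclosingCircle(q), "hull n",cv2.approxPolyDP(cv2.convexHull(q),8,True)[:,0].round().tolist())
    p=P[w].reshape(-1,3)
    for z0 in (14,40,70,90):
        t=p[p[:,2]>z0]
        if len(t)>5: print("  >",z0,len(t),t.min(0).round(),t.max(0).round(),np.median(t,0).round(1))
E
```

```text
jar board rect ((438.17962646484375, 239.6240234375), (74.66715240478516, 88.65045166015625), 57.38204574584961) circ ((442.0239562988281, 244.99798583984375), 44.78190612792969) hull n [[487.0, 241.0], [481.0, 256.0], [431.0, 288.0], [403.0, 266.0], [398.0, 245.0], [408.0, 217.0], [432.0, 202.0], [471.0, 211.0]]
  > 14 529 [354.  -9.  14.] [ 483.  273. 1094.] [441.1 237.9  79.1]
  > 40 479 [354.  -9.  41.] [ 471.  273. 1094.] [441.3 240.1  79.4]
  > 70 409 [354.  -9.  71.] [ 471.  273. 1094.] [443.3 243.7  79.9]
  > 90 19 [ 354.   -9. 1094.] [ 354.   -9. 1094.] [ 354.1   -8.7 1094.2]
drop board rect ((622.9650268554688, 126.86638641357422), (83.31484985351562, 83.86627960205078), 61.95603942871094) circ ((622.5592041015625, 126.52410888671875), 57.38886260986328) hull n [[677.0, 145.0], [605.0, 181.0], [567.0, 111.0], [641.0, 72.0]]
  > 14 201 [354.  -9.  14.] [ 641.  148. 1094.] [621.1 121.8  64. ]
  > 40 166 [354.  -9.  40.] [ 641.  143. 1094.] [621.9 122.4  73.6]
  > 70 87 [354.  -9.  71.] [ 640.  137. 1094.] [623.9 123.9  85.6]
  > 90 41 [354.  -9.  94.] [ 633.  132. 1094.] [624
[... 1041 characters left out ...]
 [ 354.1   -8.7 1094.2]
  > 90 17 [ 354.   -9. 1094.] [ 354.   -9. 1094.] [ 354.1   -8.7 1094.2]
mat board rect ((426.59002685546875, 11.903118133544922), (91.45565032958984, 94.22285461425781), 0.2636825442314148) circ ((427.08935546875, 12.086213111877441), 47.93522262573242) hull n [[472.0, 25.0], [448.0, 54.0], [409.0, 56.0], [386.0, 35.0], [381.0, 1.0], [402.0, -27.0], [433.0, -35.0], [465.0, -17.0]]
  > 14 14 [ 354.   -9. 1094.] [ 354.   -9. 1094.] [ 354.1   -8.7 1094.2]
  > 40 14 [ 354.   -9. 1094.] [ 354.   -9. 1094.] [ 354.1   -8.7 1094.2]
  > 70 14 [ 354.   -9. 1094.] [ 354.   -9. 1094.] [ 354.1   -8.7 1094.2]
  > 90 14 [ 354.   -9. 1094.] [ 354.   -9. 1094.] [ 354.1   -8.7 1094.2]
```

View pics/c0.png

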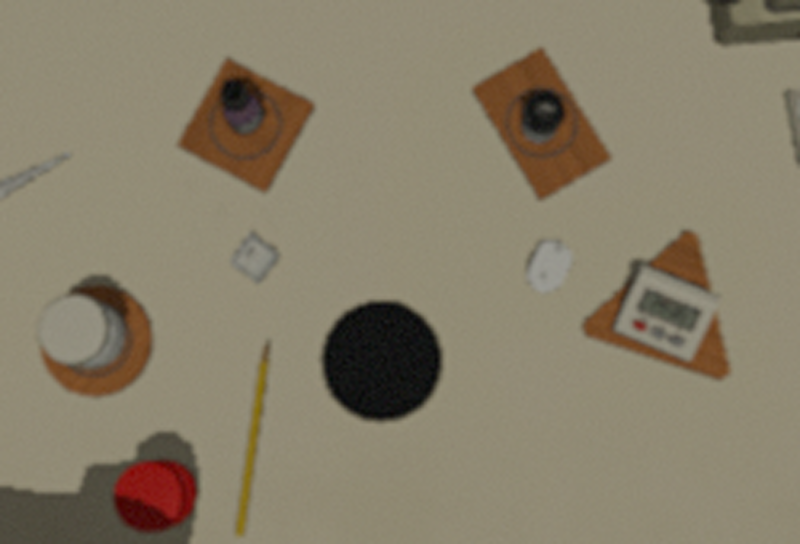

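The crop confirms the white jar at crop (75,325) on the round board; the red one is at (155,495). I'm moving over to the white one.

Emit:
jog_arm(plan=[[85, [0.45, 0.33, 0], [0, 0, 0]], [85, [0.95, 0.7, 0], [0, 0, 0]], [85, [0.95, 0.7, 0], [0, 0, 0]], [85, [0.95, 0.7, 0], [0, 0, 0]]])

```text
clock: 0.6
position: [331.1, 455.5, 231.3]
ee_rot: [0.974, -0.228, -0.0, -0.0]
contact_force: [0.6, 0.2, 0.9]
gripper_width: 84.5
grasp_force: 0.0
```

Emit:
jog_arm(plan=[[85, [0.45, 0.33, 0], [0, 0, 0]], [85, [0.95, 0.7, 0], [0, 0, 0]], [85, [0.95, 0.7, 0], [0, 0, 0]], [85, [0.95, 0.7, 0], [0, 0, 0]]])

```text
clock: 1.1
position: [385.1, 351.7, 231.2]
ee_rot: [0.974, -0.227, 0.0, -0.0]
contact_force: [0.2, 1.2, 0.4]
gripper_width: 85.1
grasp_force: 0.0
```

Emit:
jog_arm(plan=[[85, [0.45, 0.33, -0.1], [0, 0, -0.15]], [85, [0.95, 0.7, -0.2], [0, 0, -0.3]], [85, [0.95, 0.7, -0.2], [0, 0, -0.44]], [85, [0.95, 0.7, -0.2], [0, 0, -0.44]], [85, [0.95, 0.7, -0.2], [0, 0, -0.44]], [85, [0.95, 0.7, -0.2], [0, 0, -0.44]]])

```text
clock: 1.85
position: [438.9, 246.9, 251.0]
ee_rot: [1.0, 0.001, -0.0, 0.0]
contact_force: [0.1, 0.6, -0.7]
gripper_width: 85.3
grasp_force: 0.0
```

```bash
cat >> h.py <<'E'
from scipy.spatial.transform import Rotation as R
def wrist(name):
    from bench import read_state,get_image
    s=read_state();d=get_image("wrist");T=np.eye(4);T[:3,:3]=R.from_quat(s["ee_rot"]).as_matrix();T[:3,3]=s["position"]
    d["extrinsics"]=T@d["tool_from_camera"];np.savez(name+".npz",**d);cv2.imwrite(f"pics/{name}.png",d["img"][:,:,::-1]);return s,d
def st():
    from bench import read_state
    s=read_state();q=R.from_quat(s["ee_rot"]).as_matrix()
    print("t",s["clock"],"pos",s["position"].round(1),"toolx",q[:,0].round(3),"z",q[:,2].round(3),"w",round(s["gripper_width"],1),"gf",round(s["grasp_force"],1),"F",s["contact_force"].round(1),"j",s["joints"].round(2))
E
python3 -c "
from h import *
s,d=wrist('w1');st();print(d['intrinsics'],d['tool_from_camera'].round(2))"
```

```text
t 1.9 pos [438.9 246.7 251.1] toolx [ 1.     0.003 -0.   ] z [-0. -0. -1.] w 85.1 gf 0.0 F [ 0.  -0.2  0.4] j [ 0.83  0.16 -0.25 -0.   -1.16  0.74]
[[346.58439821   0.         320.65210014]
 [  0.         346.58439821 197.98483551]
 [  0.           0.           1.        ]] [[   0.     -0.95   -0.32   81.68]
 [   1.      0.     -0.      1.78]
 [   0.     -0.32    0.95 -143.07]
 [   0.      0.      0.      1.  ]]
```

View pics/w1.png

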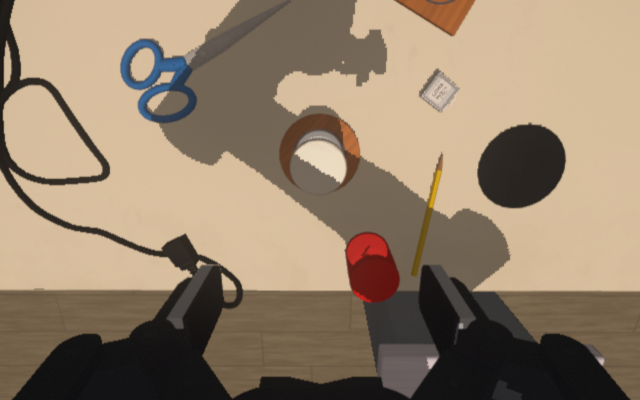

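The wrist view shows the jar lid at about (319,167) on the round board (318,153), the mat at (521,165) and the red jar at (372,265).

```bash
cat >> h.py <<'E'
from scipy.optimize import least_squares
def circ(p,r):
    c0=p[:,:2].mean(0);f=lambda c:np.hypot(*(p[:,:2]-c).T)-r
    s=least_squares(f,c0,loss="soft_l1",f_scale=1.0);return s.x.round(1),round(float(np.median(abs(s.fun))),2)
def top_disc(d,c,z,r,R=60):
    "object points around world c whose height is within 6 mm of z: enclosing circle and mean"
    P=cloud(d);m=(np.hypot(P[...,0]-c[0],P[...,1]-c[1])<R)&(abs(P[...,2]-z)<6)
    p=P[m][:,:2].astype(np.float32);return cv2.minEnclosingCircle(p),p.mean(0),len(p),np.median(P[m][:,2])
def wood(d,c,R=80,lo=90):
    h=cv2.cvtColor(d["img"],cv2.COLOR_RGB2HSV);P=cloud(d)
    m=((h[...,0]<16)&(h[...,1]>lo)&(np.hypot(P[...,0]-c[0],P[...,1]-c[1])<R)).astype(np.uint8)
    cs,_=cv2.findContours(m,0,1);k=max(cs,key=cv2.contourArea)[:,0];return ray(d,k,8),k
E
python3 - <<'E'
from h import *
for n in("w1","top0"):
    d=load(n+".npz")
    print(n,"jar",top_disc(d,(442,244),80,28))
    q,k=wood(d,(442,245),lo=110);print(" round",circ(q,46),len(q))
    q=q[np.hypot(*(q[:,:2]-circ(q,46)[0]).T)>42]; print(" round2",circ(q,46),len(q))
    P=cloud(d);h=d["img"].max(2);m=((h<50)&(np.hypot(P[...,0]-427,P[...,1]-12)<60)).astype(np.uint8)
    cs,_=cv2.findContours(m,0,1);k=max(cs,key=cv2.contourArea)[:,0];q=ray(d,k,3);print(" mat",circ(q,50),len(q))
E
```

```text
w1 jar (((444.6679992675781, 247.88365173339844), 26.894533157348633), array([445.75446, 247.87341], dtype=float32), 2551, np.float64(80.25720626972316))
 round (array([440.1, 246.7]), 1.89) 321
 round2 (array([440.7, 246.6]), 1.01) 191
 mat (array([425.8,  13.4]), 2.14) 233
top0 jar (((444.2924499511719, 245.9418487548828), 27.05580711364746), array([444.07513, 245.07303], dtype=float32), 383, np.float64(79.84884132034767))
 round (array([443.7, 248.2]), 3.8) 123
 round2 (array([443.8, 247.6]), 1.04) 63
 mat (array([426.6,  10.5]), 3.83) 101
```

Emit:
jog_arm(plan=[[85, [0.055, 0, 0.5], [0, 0, 0]], [85, [0.055, 0, 1.0], [0, 0, 0]], [85, [0.055, 0, 1.0], [0, 0, 0]]])

```text
clock: 2.28
position: [442.7, 244.3, 148.1]
ee_rot: [1.0, 0.001, -0.003, 0.003]
contact_force: [0.8, -0.3, 0.7]
gripper_width: 85.1
grasp_force: 0.0
```

Emit:
jog_arm(plan=[[85, [0, 0, 0.4], [0, 0, 0]], [85, [0, 0, 0.7], [0, 0, 0]], [85, [0, 0, 1.0], [0, 0, 0]], [85, [0, 0, 1.0], [0, 0, 0]]])

```text
clock: 2.78
position: [445.0, 246.2, 51.6]
ee_rot: [1.0, 0.001, -0.0, 0.001]
contact_force: [0.4, -0.2, 1.3]
gripper_width: 85.2
grasp_force: 0.0
```

Emit:
jog_arm(plan=[[85, [0, 0, 0.2], [0, 0, 0]], [85, [0, 0, 0.31], [0, 0, 0]], [85, [0, 0, 0.31], [0, 0, 0]], [45, [0, 0, 0.31], [0, 0, 0]], [45, [0, 0, 0.31], [0, 0, 0]], [45, [0, 0, 0.31], [0, 0, 0]], [45, [0, 0, 0.31], [0, 0, 0]], [45, [0, 0, 0.31], [0, 0, 0]], [45, [0, 0, 0.31], [0, 0, 0]]])

```text
clock: 3.9
position: [445.6, 246.8, 21.7]
ee_rot: [1.0, 0.001, 0.001, -0.001]
contact_force: [-1.5, 0.5, 5.9]
gripper_width: 53.7
grasp_force: 60.1
```

```bash
python3 -c "
from h import *
s,d=wrist('w2');st()"
```

```text
t 3.95 pos [445.6 246.8  21.7] toolx [1.    0.003 0.002] z [ 0.002  0.002 -1.   ] w 53.8 gf 60.1 F [-1.6  0.4  4.8] j [ 0.83  0.45 -0.52  0.   -0.59  0.75]
```

View pics/w2.png

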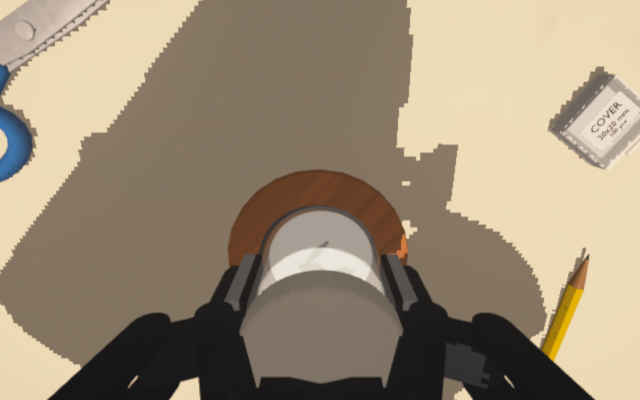

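Emit:
jog_arm(plan=[[45, [0, 0, -0.3], [0, 0, 0]], [45, [0, 0, -0.6], [0, 0, 0]], [45, [-0.05, 0.4, -0.6], [0, 0, 0]], [45, [-0.1, 0.9, -0.6], [0, 0, 0]], [45, [-0.1, 0.9, -0.6], [0, 0, 0]]])

```text
clock: 4.58
position: [433.0, 152.5, 80.1]
ee_rot: [1.0, -0.001, -0.001, 0.001]
contact_force: [1.2, 0.9, -1.6]
gripper_width: 53.1
grasp_force: 61.2
```

Emit:
jog_arm(plan=[[45, [0, 0.5, 0], [0, 0, 0]], [45, [-0.09, 1.0, 0], [0, 0, 0]], [45, [-0.09, 1.0, 0], [0, 0, 0]]])

```text
clock: 4.95
position: [424.6, 53.4, 80.1]
ee_rot: [1.0, -0.001, -0.001, 0.0]
contact_force: [0.5, 0.4, -2.2]
gripper_width: 53.2
grasp_force: 61.6
```

Emit:
jog_arm(plan=[[45, [0, 0.3, 0], [0, 0, 0]], [45, [0, 0.45, 0], [0, 0, 0]], [45, [0, 0.45, 0], [0, 0, 0]], [45, [0, 0.45, 0.3], [0, 0, 0]], [45, [0, 0.45, 0.5], [0, 0, 0]], [45, [0, 0.45, 0.6], [0, 0, 0]], [45, [0, 0.45, 0.64], [0, 0, 0]], [45, [0, 0.45, 0.64], [0, 0, 0]], [45, [0, 0.45, 0.64], [0, 0, 0]]])

```text
clock: 6.08
position: [426.8, 11.2, 16.8]
ee_rot: [1.0, 0.001, 0.001, -0.0]
contact_force: [-0.2, -0.4, -0.9]
gripper_width: 53.2
grasp_force: 61.6
```

```bash
python3 -c "
from h import *
st();d=__import__('bench').get_image('side');cv2.imwrite('pics/s1.png',d['img'][:,:,::-1])"
```

```text
t 6.075 pos [426.8  11.2  16.8] toolx [1.    0.002 0.001] z [ 0.001  0.001 -1.   ] w 53.2 gf 61.6 F [-0.2 -0.4 -0.9] j [ 0.41  0.36 -0.73  0.   -0.48  1.16]
```

View pics/s1.png

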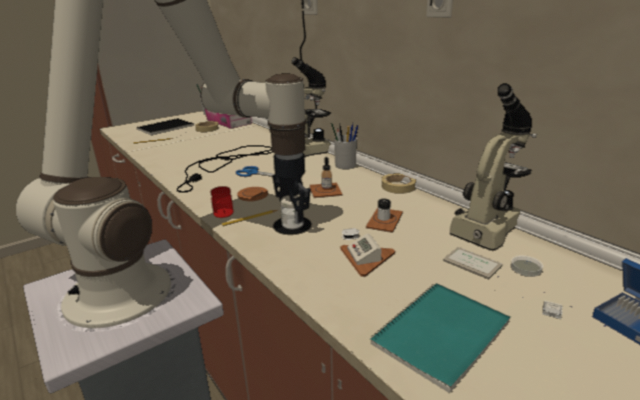

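The side view shows the jar upright on the mat at (292,215), held between the fingers. I'll release it and go look at the dropper.

Emit:
jog_arm(plan=[[70, [0, 0, 0], [0, 0, 0]], [85, [0, 0, 0], [0, 0, 0]], [85, [0, 0, 0], [0, 0, 0]], [85, [0, 0, 0], [0, 0, 0]], [85, [0, 0, -0.4], [0, 0, 0]], [85, [0, 0, -1.0], [0, 0, 0]], [85, [0, 0, -1.0], [0, 0, 0]], [85, [0, 0, -1.0], [0, 0, 0]]])

```text
clock: 7.12
position: [425.7, 10.7, 116.2]
ee_rot: [1.0, 0.001, -0.0, -0.0]
contact_force: [-0.3, 0.2, -0.6]
gripper_width: 85.0
grasp_force: 0.0
```

Emit:
jog_arm(plan=[[85, [0.2, -0.1, -0.5], [0, 0, 0]], [85, [0.5, -0.3, -0.9], [0, 0, 0]], [85, [1.0, -0.56, -1.0], [0, 0, 0]], [85, [1.0, -0.56, -1.0], [0, 0, 0]], [85, [1.0, -0.56, -1.0], [0, 0, 0]]])

```text
clock: 7.75
position: [524.8, 66.6, 213.8]
ee_rot: [1.0, 0.001, -0.003, 0.001]
contact_force: [-0.2, 0.1, -0.2]
gripper_width: 85.0
grasp_force: 0.0
```

Emit:
jog_arm(plan=[[85, [0.5, -0.28, -0.1], [0, 0, 0]], [85, [0.97, -0.57, -0.2], [0, 0, 0]], [85, [0.97, -0.57, -0.2], [0, 0, 0]], [85, [0.97, -0.57, -0.2], [0, 0, 0]], [85, [0.97, -0.57, -0.2], [0, 0, 0]]])

```text
clock: 8.38
position: [621.7, 123.3, 236.1]
ee_rot: [1.0, 0.001, -0.001, 0.0]
contact_force: [0.3, -0.2, 0.6]
gripper_width: 85.2
grasp_force: 0.0
```

Run:
```python
from h import *
s,d=wrist('w3');st()
for d in(d,load("top0.npz")):
    print("drop bulb",top_disc(d,(623,124),106,7,40));print("shoulder",top_disc(d,(623,124),75,12,40))
    q,k=wood(d,(623,127));print(len(q),cv2.minAreaRect(q[:,:2].astype(np.float32)))
```

```text
t 8.425 pos [621.9 123.4 236.5] toolx [ 1.     0.002 -0.001] z [-0.001 -0.    -1.   ] w 84.9 gf 0.0 F [ 0.4 -0.4  0.4] j [ 0.45  0.4   0.04 -0.   -1.21  1.12]
drop bulb (((629.23046875, 128.49288940429688), 6.6912078857421875), array([630.12665, 128.34476], dtype=float32), 212, np.float64(105.34612008038431))
shoulder (((629.28173828125, 128.72666931152344), 11.497631072998047), array([634.7343 , 127.71993], dtype=float32), 145, np.float64(80.07170576962466))
272 ((622.8875732421875, 128.07818603515625), (86.2509994506836, 87.13690185546875), 61.83637237548828)
drop bulb (((627.2349853515625, 126.1666030883789), 6.415963172912598), array([626.9264 , 126.10053], dtype=float32), 24, np.float64(105.96924155572054))
shoulder (((628.6044921875, 126.80457305908203), 11.8348970413208), array([623.90826, 124.11142], dtype=float32), 22, np.float64(78.50186259300472))
106 ((623.060302734375, 126.85857391357422), (85.06232452392578, 85.04293060302734), 62.11408233642578)
```

View pics/w3.png

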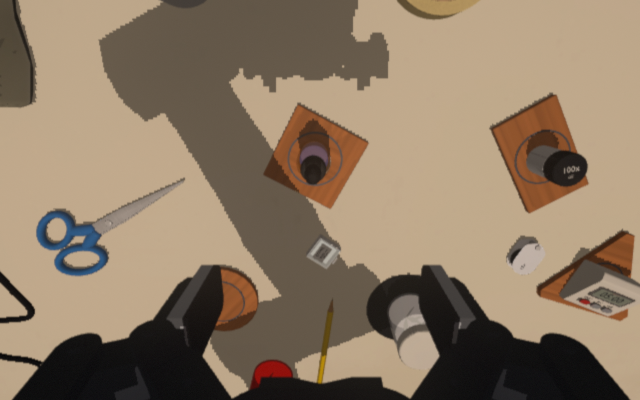

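The wrist view shows the dropper at (314,165) on the square board (316,157), slightly off its ring. The jar stands upright on the mat at (410,335).

Emit:
jog_arm(plan=[[70, [0.065, -0.04, 0.5], [0, 0, 0]], [70, [0.065, -0.04, 0.95], [0, 0, 0]], [70, [0.065, -0.04, 0.96], [0, 0, 0]], [70, [0.065, -0.04, 0.96], [0, 0, 0]]])

```text
clock: 8.93
position: [630.5, 128.2, 142.5]
ee_rot: [1.0, 0.001, 0.002, -0.0]
contact_force: [0.6, 0.3, 0.4]
gripper_width: 69.8
grasp_force: 0.0
```

Emit:
jog_arm(plan=[[70, [0, 0, 0.4], [0, 0, 0]], [70, [0, 0, 0.8], [0, 0, 0]], [70, [0, 0, 1.0], [0, 0, 0]], [70, [0, 0, 1.0], [0, 0, 0]], [70, [0, 0, 1.0], [0, 0, 0]]])

```text
clock: 9.55
position: [631.3, 128.9, 43.1]
ee_rot: [1.0, 0.001, 0.002, -0.001]
contact_force: [0.7, -0.1, 0.1]
gripper_width: 70.0
grasp_force: 0.0
```

Emit:
jog_arm(plan=[[50, [0, 0, 0], [0, 0, 0]], [40, [0, 0, 0], [0, 0, 0]], [25, [0, 0, 0], [0, 0, 0]], [25, [0, 0, 0], [0, 0, 0]], [25, [0, 0, 0], [0, 0, 0]], [25, [0, 0, 0], [0, 0, 0]], [25, [0, 0, 0], [0, 0, 0]], [25, [0, 0, -0.2], [0, 0, 0]], [25, [0, 0, -0.6], [0, 0, 0]], [25, [0, 0, -0.6], [0, 0, 0]]])

```text
clock: 10.8
position: [631.4, 128.9, 103.4]
ee_rot: [1.0, 0.001, 0.003, -0.001]
contact_force: [-0.3, -0.2, -1.1]
gripper_width: 30.5
grasp_force: 59.5
```

Run:
```python
from h import *
s,d=wrist('w4');st()
q,k=wood(d,(623,127));print(len(q),cv2.minAreaRect(q[:,:2].astype(np.float32)))
```

```text
t 10.85 pos [629.8 128.5 101.2] toolx [1.    0.002 0.002] z [ 0.002  0.001 -1.   ] w 30.8 gf 59.5 F [-0.1 -0.7  0.1] j [ 0.45  0.52 -0.11 -0.   -0.93  1.12]
594 ((601.890625, 129.69992065429688), (102.85877990722656, 126.47081756591797), 62.22965621948242)
```

View pics/w4.png

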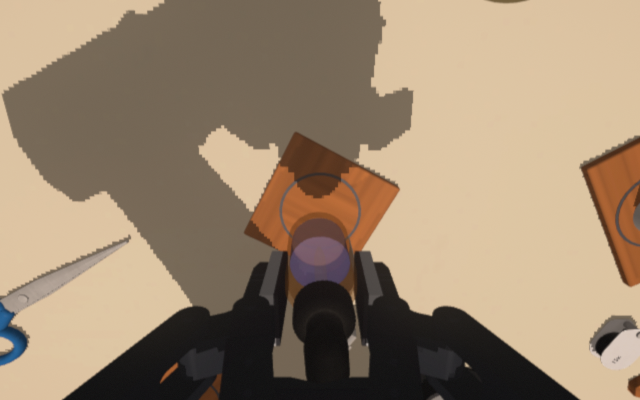

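The dropper is held upright at image (320,265), with the square board's ring now clear at (320,208). I'll carry it to the round board.

Emit:
jog_arm(plan=[[25, [-0.3, -0.2, 0], [0, 0, 0]], [25, [-0.7, -0.45, 0], [0, 0, 0]], [25, [-0.93, -0.59, 0], [0, 0, 0]], [25, [-0.93, -0.59, 0], [0, 0, 0]]])

```text
clock: 11.35
position: [534.0, 187.2, 98.9]
ee_rot: [1.0, 0.002, -0.002, 0.001]
contact_force: [0.3, 0.5, -0.6]
gripper_width: 30.6
grasp_force: 59.5
```

Emit:
jog_arm(plan=[[25, [-0.4, -0.25, 0], [0, 0, 0]], [25, [-0.8, -0.5, 0], [0, 0, 0]], [25, [-0.94, -0.595, 0], [0, 0, 0]], [25, [-0.94, -0.595, 0], [0, 0, 0]], [25, [-0.94, -0.595, 0.2], [0, 0, 0]], [25, [-0.94, -0.595, 0.4], [0, 0, 0]], [25, [-0.94, -0.595, 0.5], [0, 0, 0]], [25, [-0.94, -0.595, 0.5], [0, 0, 0]], [25, [-0.94, -0.595, 0.5], [0, 0, 0]]])

```text
clock: 12.48
position: [443.0, 246.5, 50.8]
ee_rot: [1.0, 0.001, 0.0, -0.0]
contact_force: [1.0, -0.1, -1.6]
gripper_width: 30.5
grasp_force: 59.5
```

Run:
```python
from h import *
s,d=wrist('w5');st()
# ring/board edge visible behind bottle
q,k=wood(d,(442,247),70,100);q=q[q[:,0]>445];q=q[np.hypot(*(q[:,:2]-[442,247]).T)>41];print(len(q),circ(q,46))
```

```text
t 12.525 pos [442.9 246.7  51. ] toolx [1.    0.002 0.001] z [ 0.001  0.001 -1.   ] w 30.5 gf 59.5 F [-1.  -0.6 -0.5] j [ 0.83  0.4  -0.51  0.   -0.66  0.74]
213 (array([441.4, 246.6]), 0.38)
```

View pics/w5.png

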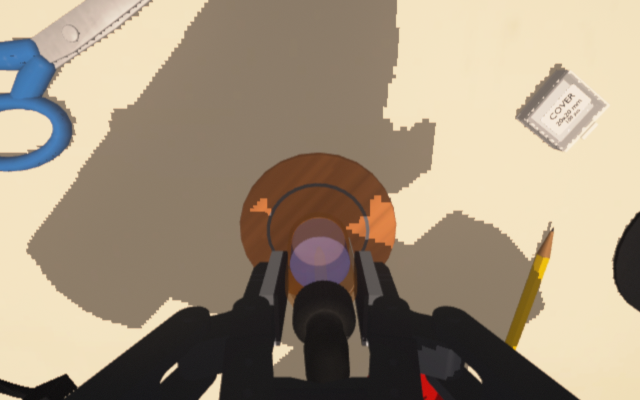

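The bottle is centred over the round board's ring (318,227). I'll lower it, release, and fetch the jar.

Emit:
jog_arm(plan=[[25, [-0.01, 0, 0.05], [0, 0, 0]], [25, [-0.01, 0, 0.085], [0, 0, 0]], [25, [-0.01, 0, 0.085], [0, 0, 0]], [25, [-0.01, 0, 0.085], [0, 0, 0]], [40, [-0.01, 0, 0.085], [0, 0, 0]], [60, [-0.01, 0, 0.085], [0, 0, 0]], [75, [-0.01, 0, 0.085], [0, 0, 0]], [75, [-0.01, 0, -0.3], [0, 0, 0]], [75, [-0.01, 0, -0.9], [0, 0, 0]], [75, [-0.01, 0, -0.95], [0, 0, 0]]])

```text
clock: 13.78
position: [443.6, 248.4, 150.0]
ee_rot: [1.0, 0.001, 0.004, -0.003]
contact_force: [-0.1, -0.5, -0.2]
gripper_width: 75.1
grasp_force: 0.0
```

Emit:
jog_arm(plan=[[85, [0, 0.5, -0.1], [0, 0, 0]], [85, [-0.08, 1.0, -0.1], [0, 0, 0]], [85, [-0.08, 1.0, -0.1], [0, 0, 0]], [85, [-0.08, 1.0, -0.1], [0, 0, 0]]])

```text
clock: 14.28
position: [433.6, 146.3, 155.2]
ee_rot: [1.0, 0.001, 0.0, -0.0]
contact_force: [0.3, -0.4, 0.4]
gripper_width: 85.0
grasp_force: 0.0
```

Emit:
jog_arm(plan=[[85, [0, 0.5, 0], [0, 0, 0]], [85, [-0.08, 1.0, 0], [0, 0, 0]], [85, [-0.08, 1.0, 0], [0, 0, 0]], [85, [-0.08, 1.0, 0], [0, 0, 0]], [85, [-0.08, 1.0, 0], [0, 0, 0]]])

```text
clock: 14.9
position: [426.3, 47.5, 155.3]
ee_rot: [1.0, 0.002, 0.0, -0.0]
contact_force: [0.3, -0.1, 0.3]
gripper_width: 85.0
grasp_force: 0.0
```

Run:
```python
from h import *
from bench import get_image
s,d=wrist('w6');st()
t=get_image("top");np.savez("top1.npz",**t)
for x in(d,t):
    try: print("jar",top_disc(x,(426,11),75,28,45))
    except Exception as e: print(e)
print("drop",top_disc(t,(441,246),106,7,40),top_disc(t,(441,246),75,7,40))
```

```text
t 14.95 pos [426.1  47.4 155.3] toolx [1.    0.004 0.   ] z [ 0.  0. -1.] w 84.9 gf 0.0 F [-0.4  0.   0.5] j [ 0.49  0.13 -0.56  0.   -0.88  1.08]
jar (((425.98028564453125, 10.180397987365723), 27.040319442749023), array([427.63434  ,  10.4797535], dtype=float32), 4542, np.float64(75.28708831250984))
jar (((415.4186096191406, 5.588827133178711), 23.10433578491211), array([410.85083  ,   3.7864888], dtype=float32), 131, np.float64(75.59948671077973))
drop (((0.0, 0.0), 0.0), array([nan, nan], dtype=float32), 0, np.float64(nan)) (((450.6688232421875, 246.70819091796875), 1.307358980178833), array([450.66882, 246.70819], dtype=float32), 2, np.float64(79.34788333869602))h.py:27: RuntimeWarning: Mean of empty slice.
  p=P[m][:,:2].astype(np.float32);return cv2.minEnclosingCircle(p),p.mean(0),len(p),np.median(P[m][:,2])
  ret = um.true_divide(
  return _methods._mean(a, axis=axis, dtype=dtype,
  ret = ret.dtype.type(ret / rcount)
```

Emit:
jog_arm(plan=[[85, [0, 0.37, 0], [0, 0, 0]], [85, [0, 0.37, 0.3], [0, 0, 0]], [85, [0, 0.37, 0.7], [0, 0, 0]], [85, [0, 0.37, 0.7], [0, 0, 0]]])

```text
clock: 15.5
position: [423.9, 9.0, 83.3]
ee_rot: [1.0, 0.001, -0.003, 0.001]
contact_force: [0.9, 0.2, 0.6]
gripper_width: 85.2
grasp_force: 0.0
```

Emit:
jog_arm(plan=[[85, [0, 0, 0.4], [0, 0, 0]], [85, [0, 0, 0.68], [0, 0, 0]], [85, [0, 0, 0.68], [0, 0, 0]], [65, [0, 0, 0.68], [0, 0, 0]], [45, [0, 0, 0.68], [0, 0, 0]], [45, [0, 0, 0.68], [0, 0, 0]], [45, [0, 0, 0.68], [0, 0, 0]], [45, [0, 0, 0.68], [0, 0, 0]], [45, [0, 0, 0.68], [0, 0, 0]], [45, [0, 0, 0.68], [0, 0, 0]]])

```text
clock: 16.75
position: [427.2, 10.1, 19.3]
ee_rot: [1.0, 0.001, 0.002, -0.001]
contact_force: [-1.5, 0.6, 5.9]
gripper_width: 53.0
grasp_force: 61.8
```

Emit:
jog_arm(plan=[[45, [0, 0, -0.3], [0, 0, 0]], [45, [0, 0, -0.6], [0, 0, 0]], [45, [0.4, -0.25, -0.6], [0, 0, 0]], [45, [0.8, -0.5, -0.6], [0, 0, 0]], [45, [0.98, -0.58, -0.6], [0, 0, 0]], [45, [0.98, -0.58, -0.6], [0, 0, 0]]])

```text
clock: 17.5
position: [524.7, 68.2, 78.0]
ee_rot: [1.0, 0.001, 0.001, -0.0]
contact_force: [-0.4, -1.2, -2.4]
gripper_width: 53.0
grasp_force: 63.8
```

Run:
```python
from h import *
s,d=wrist('w7');st()
q,k=wood(d,(623,127),65,100);print(len(q),cv2.minAreaRect(q[:,:2].astype(np.float32)))
```

```text
t 17.55 pos [523.3  67.5  77.6] toolx [ 1.     0.002 -0.   ] z [-0.  0. -1.] w 53.5 gf 63.8 F [-0.1 -0.4 -1. ] j [ 0.44  0.39 -0.43 -0.   -0.75  1.14]
713 ((622.4899291992188, 127.56904602050781), (86.10667419433594, 85.53846740722656), 62.01130294799805)
```

Emit:
jog_arm(plan=[[45, [0.5, -0.3, 0], [0, 0, 0]], [45, [0.85, -0.5, 0], [0, 0, 0]], [45, [0.99, -0.6, 0], [0, 0, 0]], [45, [0.99, -0.6, 0], [0, 0, 0]], [45, [0.99, -0.6, 0.3], [0, 0, 0]], [45, [0.99, -0.6, 0.48], [0, 0, 0]], [45, [0.99, -0.6, 0.53], [0, 0, 0]], [45, [0.99, -0.6, 0.54], [0, 0, 0]], [45, [0.99, -0.6, 0.54], [0, 0, 0]]])

```text
clock: 18.68
position: [622.1, 127.3, 24.5]
ee_rot: [1.0, 0.001, -0.0, 0.0]
contact_force: [-3.2, -1.4, 4.2]
gripper_width: 53.1
grasp_force: 64.3
```

Run:
```python
from h import *
st()
```

```text
t 18.675 pos [622.1 127.3  24.5] toolx [ 1.     0.002 -0.   ] z [-0. -0. -1.] w 53.1 gf 64.3 F [-3.2 -1.4  4.2] j [ 0.46  0.6  -0.2   0.   -0.77  1.12]
```

Emit:
jog_arm(plan=[[65, [0, 0, 0], [0, 0, 0]], [85, [0, 0, 0], [0, 0, 0]], [85, [0, 0, 0], [0, 0, 0]], [85, [0, 0, 0], [0, 0, 0]], [85, [0, 0, -0.4], [0, 0, 0]], [85, [0, 0, -1.0], [0, 0, 0]], [85, [0, 0, -1.0], [0, 0, 0]], [85, [0, 0, -1.0], [0, 0, 0]]])

```text
clock: 19.68
position: [622.1, 127.7, 123.3]
ee_rot: [1.0, 0.001, -0.0, -0.0]
contact_force: [-0.9, 0.1, -0.7]
gripper_width: 84.8
grasp_force: 0.0
```

Emit:
jog_arm(plan=[[85, [0, 0.4, -0.3], [0, 0, 0]], [85, [0, 0.82, -0.6], [0, 0, 0]], [85, [0, 0.82, -0.6], [0, 0, 0]], [85, [0, 0.82, -0.6], [0, 0, 0]]])

```text
clock: 20.18
position: [621.7, 45.7, 181.3]
ee_rot: [1.0, 0.001, -0.002, 0.0]
contact_force: [-0.5, -0.7, -0.3]
gripper_width: 84.6
grasp_force: 0.0
```

Emit:
jog_arm(plan=[[85, [0, 0.4, -0.3], [0, 0, 0]], [85, [0, 0.82, -0.5], [0, 0, 0]], [85, [0, 0.82, -0.5], [0, 0, 0]], [85, [0, 0.82, -0.5], [0, 0, 0]]])

```text
clock: 20.68
position: [622.1, -35.3, 231.2]
ee_rot: [1.0, 0.001, -0.002, -0.0]
contact_force: [0.3, -0.4, -0.9]
gripper_width: 84.6
grasp_force: 0.0
```

Emit:
jog_arm(plan=[[85, [-0.2, 0.4, 0], [0, 0, 0]], [85, [-0.5, 0.82, 0], [0, 0, 0]], [85, [-0.5, 0.82, 0], [0, 0, 0]], [85, [-0.5, 0.82, 0], [0, 0, 0]], [85, [-0.5, 0.82, 0], [0, 0, 0]]])

```text
clock: 21.3
position: [573.5, -117.0, 232.6]
ee_rot: [1.0, 0.002, -0.0, -0.0]
contact_force: [-1.0, -0.1, -0.1]
gripper_width: 84.8
grasp_force: 0.0
```

Run:
```python
from h import *
from bench import get_image
s,d=wrist('w8');st()
t=get_image("top");np.savez("top2.npz",**t);t0=load("top0.npz")
print("jar",top_disc(t,(623,127),80,28,50))
print("drop",top_disc(t,(441,246),106,7,40))
for x in(d,t0):
    print("pot",top_disc(x,(618,-116),57,16,40))
    q,k=wood(x,(624,-118),75,100);print(" obl",len(q),cv2.minAreaRect(q[:,:2].astype(np.float32)))
    q,k=wood(x,(450,-212),85,100);print(" tri",len(q),cv2.approxPolyDP(cv2.convexHull(q[:,:2].astype(np.float32)),6,True)[:,0].round().tolist())
    P=cloud(x);m=(np.hypot(P[...,0]-460,P[...,1]+214)<60)&(P[...,2]>18)&(P[...,2]<60);p=P[m]
    print(" timer",len(p),cv2.minAreaRect(p[:,:2].astype(np.float32)))
```

```text
t 21.35 pos [ 573.5 -117.2  232.7] toolx [ 1.     0.004 -0.001] z [-0.001  0.    -1.   ] w 84.8 gf 0.0 F [-0.1 -0.6  0.1] j [ 0.07  0.32 -0.09 -0.   -1.16  1.5 ]
jar (((619.5736083984375, 149.57749938964844), 8.076273918151855), array([619.1507 , 149.33159], dtype=float32), 7, np.float64(80.43341647196792))
drop (((440.08477783203125, 243.76437377929688), 6.496604919433594), array([439.92874, 243.32481], dtype=float32), 27, np.float64(105.1145331145234))
pot (((623.1376342773438, -116.60321807861328), 16.753883361816406), array([ 623.6554 , -116.63036], dtype=float32), 1068, np.float64(57.26025571002768))
 obl 305 ((625.0956420898438, -118.75025177001953), (111.71743774414062, 69.88372802734375), 30.899538040161133)
 tri 184 [[503.0, -197.0], [474.0, -258.0], [529.0, -244.0], [534.0, -231.0]]
 timer 2462 ((465.3003845214844, -215.4084014892578), (66.95342254638672, 54.39257049560547), 67.13067626953125)
pot (((622.4371948242188, -118.32502746582031), 16.634042739868164), array([ 621.8101 , -118.18941], dtype=float32), 133, np.float64(57.340355967307005))
 obl 111 ((625.6768188476562, -119.35271453857422), (110.21997833251953, 68.38571166992188), 30.806936264038086)
 tri 129 [[454.0, -152.0], [426.0, -222.0], [418.0, -269.0], [463.0, -260.0], [488.0, -187.0]]
 timer 578 ((463.8982849121094, -217.08973693847656), (66.26559448242188, 55.281124114990234), 67.60140991210938)
```

View pics/w8.png

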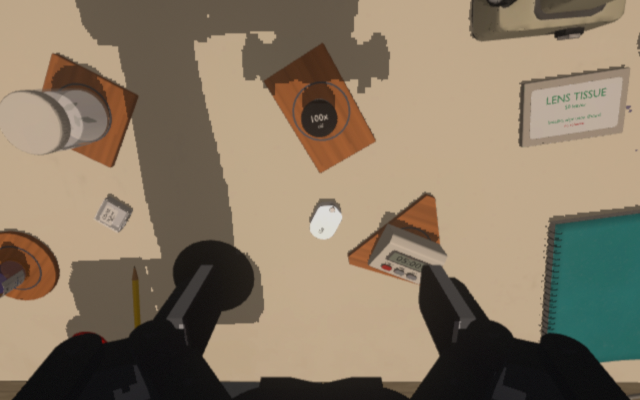

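The pot is at (318,115) on the oblong board (320,108), and the jar is upright on the square board at (85,115). The timer is at (405,255) on the triangle, facing down-left. Next I fetch the pot.

Emit:
jog_arm(plan=[[70, [0.3, 0, 0.4], [0, 0, 0]], [70, [0.495, 0, 0.8], [0, 0, 0]], [70, [0.495, 0, 1.0], [0, 0, 0]], [70, [0.495, 0, 1.0], [0, 0, 0]]])

```text
clock: 21.9
position: [621.6, -117.7, 130.9]
ee_rot: [1.0, 0.001, -0.002, 0.0]
contact_force: [0.3, -0.1, 0.1]
gripper_width: 70.2
grasp_force: 0.0
```

Emit:
jog_arm(plan=[[70, [0, 0, 0.4], [0, 0, 0]], [70, [0, 0, 0.8], [0, 0, 0]], [70, [0, 0, 1.0], [0, 0, 0]], [70, [0, 0, 1.0], [0, 0, 0]]])

```text
clock: 22.4
position: [622.4, -118.1, 33.1]
ee_rot: [1.0, 0.001, -0.001, 0.0]
contact_force: [-0.3, 0.9, 1.3]
gripper_width: 69.7
grasp_force: 0.0
```

Emit:
jog_arm(plan=[[70, [0, 0, 0.195], [0, 0, 0]], [70, [0, 0, 0.195], [0, 0, 0]], [50, [0, 0, 0.195], [0, 0, 0]], [25, [0, 0, 0.195], [0, 0, 0]], [25, [0, 0, 0.195], [0, 0, 0]], [25, [0, 0, 0.195], [0, 0, 0]], [25, [0, 0, 0.195], [0, 0, 0]], [25, [0, 0, 0.195], [0, 0, 0]], [25, [0, 0, 0.195], [0, 0, 0]], [25, [0, 0, 0.195], [0, 0, 0]]])

```text
clock: 23.65
position: [623.5, -118.1, 15.4]
ee_rot: [1.0, 0.001, 0.001, 0.0]
contact_force: [-1.0, 1.6, 6.5]
gripper_width: 31.3
grasp_force: 58.4
```

Run:
```python
from h import *
s,d=wrist('w9');st()
```

```text
t 23.7 pos [ 623.5 -118.1   15.4] toolx [1.    0.003 0.002] z [ 0.002 -0.    -1.   ] w 31.4 gf 58.4 F [-1.7  0.9  5.4] j [ 0.07  0.62 -0.21  0.   -0.75  1.51]
```

Emit:
jog_arm(plan=[[25, [0, 0, -0.3], [0, 0, 0]], [25, [0, 0, -0.6], [0, 0, 0]], [25, [-0.35, -0.25, -0.6], [0, 0, 0]], [25, [-0.7, -0.5, -0.6], [0, 0, 0]], [25, [-0.99, -0.65, -0.6], [0, 0, 0]], [25, [-0.99, -0.65, -0.6], [0, 0, 0]], [25, [-0.99, -0.65, -0.6], [0, 0, 0]]])

```text
clock: 24.58
position: [524.1, -53.5, 74.1]
ee_rot: [1.0, 0.001, 0.001, 0.0]
contact_force: [-0.2, 0.3, -1.3]
gripper_width: 31.3
grasp_force: 59.0
```

Emit:
jog_arm(plan=[[25, [-0.4, -0.25, 0], [0, 0, 0]], [25, [-0.8, -0.5, 0], [0, 0, 0]], [25, [-0.98, -0.645, 0], [0, 0, 0]], [25, [-0.98, -0.645, 0], [0, 0, 0]], [25, [-0.98, -0.645, 0.3], [0, 0, 0]], [25, [-0.98, -0.645, 0.55], [0, 0, 0]], [25, [-0.98, -0.645, 0.64], [0, 0, 0]], [25, [-0.98, -0.645, 0.64], [0, 0, 0]], [25, [-0.98, -0.645, 0.64], [0, 0, 0]]])

```text
clock: 25.7
position: [426.4, 10.8, 10.0]
ee_rot: [1.0, 0.001, 0.001, -0.0]
contact_force: [-0.1, 0.2, -1.0]
gripper_width: 30.8
grasp_force: 59.2
```

Run:
```python
from h import *
st()
```

```text
t 25.7 pos [426.4  10.8  10. ] toolx [1.    0.001 0.001] z [ 0.001  0.    -1.   ] w 30.8 gf 59.2 F [-0.1  0.2 -1. ] j [ 0.41  0.38 -0.73  0.   -0.46  1.16]
```

Emit:
jog_arm(plan=[[25, [0, 0, 0.005], [0, 0, 0]], [45, [0, 0, 0.005], [0, 0, 0]], [60, [0, 0, 0], [0, 0, 0]], [60, [0, 0, 0], [0, 0, 0]], [60, [0, 0, -0.4], [0, 0, 0]], [60, [0, 0, -1.0], [0, 0, 0]], [60, [0, 0, -1.0], [0, 0, 0]], [60, [0, 0, -1.0], [0, 0, 0]]])

```text
clock: 26.7
position: [424.8, 10.8, 109.8]
ee_rot: [1.0, 0.001, 0.0, -0.0]
contact_force: [0.1, -0.2, -0.1]
gripper_width: 60.0
grasp_force: 0.0
```

Emit:
jog_arm(plan=[[85, [0, 0.3, -0.3], [0, 0, 0]], [85, [0, 0.7, -0.6], [0, 0, 0]], [85, [0, 0.7, -0.6], [0, 0, 0]], [85, [0, 0.7, -0.6], [0, 0, 0]]])

```text
clock: 27.2
position: [424.2, -59.2, 168.2]
ee_rot: [1.0, 0.0, -0.002, 0.0]
contact_force: [-0.1, 1.6, -0.4]
gripper_width: 85.1
grasp_force: 0.0
```

Emit:
jog_arm(plan=[[85, [0.1, 0.4, -0.3], [0, 0, 0]], [85, [0.2, 0.8, -0.6], [0, 0, 0]], [85, [0.2, 0.8, -0.6], [0, 0, 0]], [85, [0.2, 0.8, -0.6], [0, 0, 0]]])

```text
clock: 27.7
position: [444.5, -138.3, 227.8]
ee_rot: [1.0, 0.001, -0.002, -0.0]
contact_force: [0.2, 0.4, 0.4]
gripper_width: 85.0
grasp_force: 0.0
```

Emit:
jog_arm(plan=[[85, [0.05, 0.4, 0], [0, 0, 0]], [85, [0.1, 0.77, 0], [0, 0, 0]], [85, [0.1, 0.77, 0], [0, 0, 0]], [85, [0.1, 0.77, 0], [0, 0, 0]], [85, [0.1, 0.77, 0], [0, 0, 0]]])

```text
clock: 28.32
position: [455.4, -214.9, 229.4]
ee_rot: [1.0, 0.002, -0.0, -0.0]
contact_force: [0.5, -0.6, 0.6]
gripper_width: 85.2
grasp_force: 0.0
```

Run:
```python
from h import *
s,d=wrist('w10');st()
P=cloud(d)
m=(np.hypot(P[...,0]-460,P[...,1]+214)<60)&(P[...,2]>18)&(P[...,2]<60);p=P[m]
print(" timer",len(p),cv2.minAreaRect(p[:,:2].astype(np.float32)),np.percentile(p[:,2],99))
q,k=wood(d,(450,-212),90,100);print(" tri",len(q),cv2.approxPolyDP(cv2.convexHull(q[:,:2].astype(np.float32)),4,True)[:,0].round(1).tolist())
print("pot",top_disc(d,(426,11),52,16,40))
t=load("top0.npz");q,k=wood(t,(450,-212),90,100);print(" tri",cv2.approxPolyDP(cv2.convexHull(q[:,:2].astype(np.float32)),4,True)[:,0].round(1).tolist())
```

```text
t 28.375 pos [ 455.5 -215.   229.6] toolx [ 1.     0.004 -0.   ] z [-0.  0. -1.] w 85.2 gf 0.0 F [-1.3 -0.5  0.1] j [-0.12  0.18 -0.29 -0.   -1.11  1.69]
 timer 3376 ((464.80364990234375, -215.46656799316406), (66.026611328125, 54.41695022583008), 67.27608489990234) 42.764676973531806
 tri 210 [[501.70001220703125, -200.1999969482422], [474.1000061035156, -257.8999938964844], [531.2999877929688, -246.60000610351562], [534.0999755859375, -236.5]]
pot (((425.3906555175781, 8.897377014160156), 17.085161209106445), array([426.69733 ,   7.246961], dtype=float32), 958, np.float64(52.266050579087675))
 tri [[454.20001220703125, -152.5], [415.6000061035156, -255.60000610351562], [418.29998779296875, -268.6000061035156], [462.5, -259.5], [488.5, -187.0]]
```

View pics/w10.png

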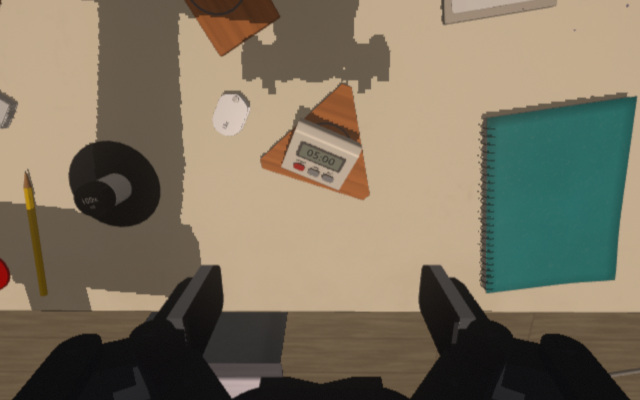

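The timer is at (322,155), keys toward lower left, and the pot is on the mat at (105,190). I turn to the timer's axis and descend.

Emit:
jog_arm(plan=[[85, [0.093, 0.005, 0.3], [0, 0, 0.17]], [85, [0.093, 0.005, 0.7], [0, 0, 0.34]], [85, [0.093, 0.005, 1.0], [0, 0, 0.378]], [85, [0.093, 0.005, 1.0], [0, 0, 0.378]], [85, [0.093, 0.005, 1.0], [0, 0, 0.378]]])

```text
clock: 29.0
position: [466.0, -216.5, 131.2]
ee_rot: [0.981, -0.195, 0.001, 0.0]
contact_force: [0.6, -0.2, 0.1]
gripper_width: 85.1
grasp_force: 0.0
```

Emit:
jog_arm(plan=[[85, [0, 0, 0.4], [0, 0, 0]], [85, [0, 0, 0.7], [0, 0, 0]], [85, [0, 0, 0.8], [0, 0, 0]], [85, [0, 0, 0.8], [0, 0, 0]], [85, [0, 0, 0.8], [0, 0, 0]]])

```text
clock: 29.62
position: [466.3, -216.8, 51.4]
ee_rot: [0.981, -0.195, 0.002, 0.0]
contact_force: [0.1, 0.9, 0.4]
gripper_width: 84.6
grasp_force: 0.0
```

Run:
```python
from h import *
s,d=wrist('w11');st()
```

```text
t 29.675 pos [ 466.2 -216.8   51.3] toolx [ 0.924 -0.383  0.003] z [ 0.003 -0.001 -1.   ] w 84.9 gf 0.0 F [-0.4  0.7  0.1] j [-0.12  0.41 -0.49  0.   -0.67  1.3 ]
```

View pics/w11.png

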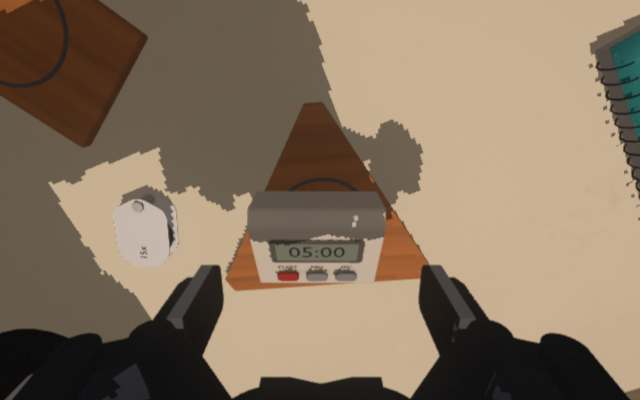

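The timer lies square between the fingers (back edge at y≈195, x 250–385). I'll go down and grip.

Emit:
jog_arm(plan=[[85, [-0.01, 0, 0.3], [0, 0, 0]], [85, [-0.01, 0, 0.46], [0, 0, 0]], [85, [-0.01, 0, 0.46], [0, 0, 0]], [85, [-0.01, 0, 0.46], [0, 0, 0]], [72, [-0.01, 0, 0.46], [0, 0, 0]], [55, [-0.01, 0, 0.46], [0, 0, 0]], [55, [-0.01, 0, 0.46], [0, 0, 0]], [55, [-0.01, 0, 0.46], [0, 0, 0]], [55, [-0.01, 0, 0.46], [0, 0, 0]], [55, [-0.01, 0, 0.46], [0, 0, 0]]])

```text
clock: 30.92
position: [465.0, -216.3, 5.2]
ee_rot: [0.981, -0.195, 0.001, 0.0]
contact_force: [-0.0, 1.0, 6.4]
gripper_width: 64.6
grasp_force: 67.4
```

Run:
```python
from h import *
s,d=wrist('w12');st()
```

```text
t 30.975 pos [ 465.  -216.3    5.2] toolx [ 0.924 -0.383  0.002] z [ 0.002 -0.001 -1.   ] w 65.0 gf 67.4 F [-0.2  0.4  5.3] j [-0.12  0.48 -0.53  0.   -0.56  1.3 ]
```

View pics/w12.png

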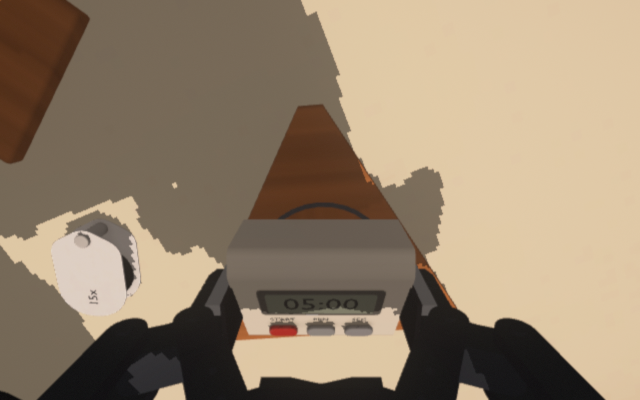

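The timer is gripped squarely. I'll carry it to the oblong board.

Emit:
jog_arm(plan=[[55, [0, 0, -0.3], [0, 0, 0]], [55, [0, 0, -0.6], [0, 0, 0]], [55, [0.25, -0.35, -0.6], [0, 0, 0]], [55, [0.5, -0.7, -0.6], [0, 0, 0]], [55, [0.555, -0.755, -0.6], [0, 0, 0]], [55, [0.555, -0.755, -0.6], [0, 0, 0]]])

```text
clock: 31.72
position: [543.9, -167.5, 63.5]
ee_rot: [0.981, -0.196, -0.001, -0.0]
contact_force: [0.0, 0.4, -0.3]
gripper_width: 65.0
grasp_force: 66.6
```

Emit:
jog_arm(plan=[[55, [0.25, -0.3, 0], [0, 0, 0.15]], [55, [0.45, -0.6, 0], [0, 0, 0.3]], [55, [0.555, -0.755, 0], [0, 0, 0.45]], [55, [0.555, -0.755, 0], [0, 0, 0.6]], [55, [0.555, -0.755, 0], [0, 0, 0.607]], [55, [0.555, -0.755, 0], [0, 0, 0.607]], [55, [0.555, -0.755, 0], [0, 0, 0.607]]])

```text
clock: 32.6
position: [624.1, -119.8, 63.9]
ee_rot: [0.871, -0.492, -0.0, 0.0]
contact_force: [-0.9, -0.4, -0.9]
gripper_width: 64.7
grasp_force: 66.6
```

Run:
```python
from h import *
s,d=wrist('w13');st()
t=load("w12.npz")
```

```text
t 32.65 pos [ 624.2 -119.7   63.9] toolx [ 0.516 -0.857 -0.   ] z [-0. -0. -1.] w 65.2 gf 66.6 F [-0.4  1.  -1.6] j [ 0.06  0.56 -0.16  0.   -0.85  0.48]
```

View pics/w13.png

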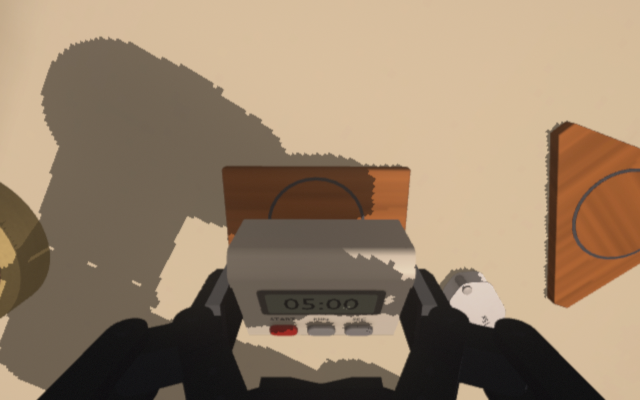

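The timer is aligned over the oblong board (x 222–410). I'll lower, release, square up the wrist, and look at the now bare triangle.

Emit:
jog_arm(plan=[[55, [0, -0.012, 0.3], [0, 0, 0]], [55, [0, -0.012, 0.52], [0, 0, 0]], [55, [0, -0.012, 0.585], [0, 0, 0]], [55, [0, -0.012, 0.585], [0, 0, 0]], [55, [0, -0.012, 0.585], [0, 0, 0]], [75, [0, -0.012, 0.585], [0, 0, 0]], [85, [0, -0.012, 0.585], [0, 0, 0]], [85, [0, -0.012, 0.585], [0, 0, 0]], [85, [0, -0.012, 0.585], [0, 0, 0]], [85, [0, -0.012, 0.4], [0, 0, 0]]])

```text
clock: 33.9
position: [624.3, -118.8, 22.9]
ee_rot: [0.87, -0.492, -0.002, 0.001]
contact_force: [0.2, -0.5, 0.1]
gripper_width: 85.1
grasp_force: 0.0
```

Emit:
jog_arm(plan=[[85, [0, 0, -0.5], [0, 0, 0]], [85, [0, 0, -1.0], [0, 0, -0.15]], [85, [0, 0, -1.0], [0, 0, -0.3]], [85, [0, 0, -1.0], [0, 0, -0.45]], [85, [0, 0, -1.0], [0, 0, -0.6]], [85, [0, 0, -1.0], [0, 0, -0.75]], [85, [0, 0, -1.0], [0, 0, -0.9]], [85, [0, 0, -1.0], [0, 0, -0.983]], [85, [0, 0, -1.0], [0, 0, -0.983]]])

```text
clock: 35.02
position: [625.8, -118.8, 125.2]
ee_rot: [1.0, -0.001, 0.001, 0.0]
contact_force: [0.2, -0.4, 0.2]
gripper_width: 85.1
grasp_force: 0.0
```

Emit:
jog_arm(plan=[[85, [-0.4, -0.05, -0.3], [0, 0, 0]], [85, [-0.9, -0.1, -0.6], [0, 0, 0]], [85, [-0.9, -0.1, -0.8], [0, 0, 0]], [85, [-0.9, -0.1, -0.8], [0, 0, 0]]])

```text
clock: 35.52
position: [536.5, -108.7, 206.6]
ee_rot: [1.0, -0.0, 0.003, -0.0]
contact_force: [0.1, -0.3, -0.8]
gripper_width: 85.0
grasp_force: 0.0
```

Emit:
jog_arm(plan=[[85, [-0.4, -0.05, -0.2], [0, 0, 0]], [85, [-0.8, -0.05, -0.3], [0, 0, 0]], [85, [-0.8, -0.05, -0.3], [0, 0, 0]], [85, [-0.8, -0.05, -0.3], [0, 0, 0]], [85, [-0.8, -0.05, -0.3], [0, 0, 0]]])

```text
clock: 36.15
position: [456.3, -103.7, 233.0]
ee_rot: [1.0, -0.0, -0.001, 0.0]
contact_force: [0.2, 0.2, -0.9]
gripper_width: 84.9
grasp_force: 0.0
```

Run:
```python
from h import *
s,d=wrist('w14');st()
P=cloud(d)
h=cv2.cvtColor(d["img"],cv2.COLOR_RGB2HSV)
m=((h[...,0]<16)&(h[...,1]>110)&(np.hypot(P[...,0]-460,P[...,1]+212)<95)&(P[...,0]<545)).astype(np.uint8)
cs,_=cv2.findContours(m,0,1);k=max(cs,key=cv2.contourArea)[:,0];q=ray(d,k,8)[:,:2].astype(np.float32)
a,T=cv2.minEnclosingTriangle(q);print(cv2.contourArea(q),T[:,0].round(1).tolist(),T[:,0].mean(0))
M=cv2.moments(q);print("centroid",M["m10"]/M["m00"],M["m01"]/M["m00"])
print("pot",top_disc(d,(426,11),52,16,40))
p=P[(np.hypot(P[...,0]-625,P[...,1]+119)<60)&(P[...,2]>18)&(P[...,2]<60)];print("timer",len(p),cv2.minAreaRect(p[:,:2].astype(np.float32)))
```

```text
t 36.2 pos [ 456.2 -103.7  233. ] toolx [ 1.    -0.    -0.002] z [-0.002 -0.    -1.   ] w 85.1 gf 0.0 F [ 0.3 -0.5 -0.7] j [ 0.13  0.11 -0.36 -0.   -1.1   1.45]
7767.56527208304 [[408.6000061035156, -272.3999938964844], [451.3999938964844, -142.39999389648438], [543.0, -244.10000610351562]] [ 467.64273 -219.60838]
centroid 467.7013240048076 -219.5962542569811
pot (((425.74383544921875, 9.270465850830078), 16.732995986938477), array([426.81027 ,   8.223991], dtype=float32), 880, np.float64(52.37341556038248))
timer 918 ((595.4785766601562, -126.54707336425781), (54.4398307800293, 23.693572998046875), 89.68799591064453)
```

View pics/w14.png

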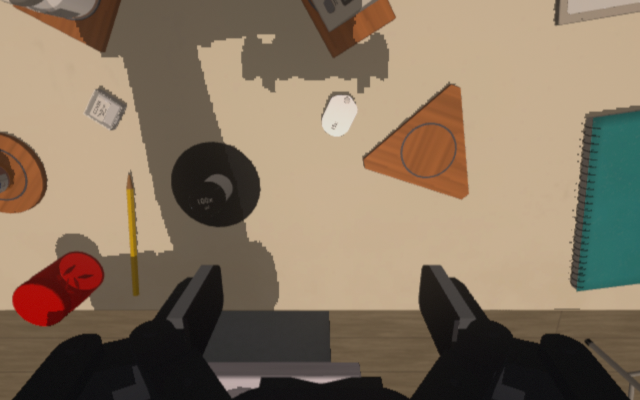

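The triangle is bare with its ring at (428,150), and the pot is on the mat at (215,190). I'm fetching the pot.

Emit:
jog_arm(plan=[[70, [-0.15, -0.4, 0.2], [0, 0, 0]], [70, [-0.3, -0.9, 0.4], [0, 0, 0]], [70, [-0.3, -0.9, 0.4], [0, 0, 0]], [70, [-0.3, -0.9, 0.6], [0, 0, 0]]])

```text
clock: 36.7
position: [427.5, -13.0, 174.7]
ee_rot: [1.0, 0.001, 0.002, -0.0]
contact_force: [-0.6, 0.8, -0.1]
gripper_width: 70.2
grasp_force: 0.0
```

Emit:
jog_arm(plan=[[70, [0, -0.24, 0.2], [0, 0, 0]], [70, [0, -0.24, 0.6], [0, 0, 0]], [70, [0, -0.24, 0.8], [0, 0, 0]], [70, [0, -0.24, 0.8], [0, 0, 0]]])

```text
clock: 37.2
position: [425.4, 9.5, 92.6]
ee_rot: [1.0, -0.0, -0.002, 0.001]
contact_force: [0.3, 0.7, 0.6]
gripper_width: 70.2
grasp_force: 0.0
```

Emit:
jog_arm(plan=[[70, [0, 0, 0.5], [0, 0, 0]], [70, [0, 0, 0.83], [0, 0, 0]], [70, [0, 0, 0.83], [0, 0, 0]], [70, [0, 0, 0.83], [0, 0, 0]]])

```text
clock: 37.7
position: [427.3, 10.6, 12.2]
ee_rot: [1.0, 0.0, 0.001, -0.0]
contact_force: [-0.3, 0.4, 0.9]
gripper_width: 69.7
grasp_force: 0.0
```

Emit:
jog_arm(plan=[[50, [0, 0, 0], [0, 0, 0]], [25, [0, 0, 0], [0, 0, 0]], [25, [0, 0, 0], [0, 0, 0]], [25, [0, 0, 0], [0, 0, 0]], [25, [0, 0, 0], [0, 0, 0]], [25, [0, 0, 0], [0, 0, 0]], [25, [0, 0, 0], [0, 0, 0]], [25, [0, 0, -0.3], [0, 0, 0]], [25, [0, 0, -0.6], [0, 0, 0]], [25, [0, 0, -0.6], [0, 0, 0]]])

```text
clock: 38.95
position: [427.1, 10.9, 73.0]
ee_rot: [1.0, 0.0, 0.003, -0.001]
contact_force: [0.2, -0.2, -1.5]
gripper_width: 31.2
grasp_force: 59.5
```

Run:
```python
from h import *
st()
```

```text
t 38.95 pos [427.1  10.9  73. ] toolx [1.    0.    0.006] z [ 0.006  0.002 -1.   ] w 31.2 gf 59.5 F [ 0.2 -0.2 -1.5] j [ 0.41  0.25 -0.67  0.   -0.64  1.16]
```

Emit:
jog_arm(plan=[[25, [0.1, 0.4, 0], [0, 0, 0]], [25, [0.2, 0.9, 0], [0, 0, 0]], [25, [0.2, 1.0, 0], [0, 0, 0]], [25, [0.2, 1.0, 0], [0, 0, 0]]])

```text
clock: 39.45
position: [444.7, -90.2, 70.0]
ee_rot: [1.0, -0.001, -0.001, 0.0]
contact_force: [0.4, -0.5, 0.4]
gripper_width: 31.5
grasp_force: 59.7
```

Emit:
jog_arm(plan=[[25, [0.1, 0.4, 0], [0, 0, 0]], [25, [0.2, 0.9, 0], [0, 0, 0]], [25, [0.21, 1.0, 0], [0, 0, 0]], [25, [0.21, 1.0, 0], [0, 0, 0]]])

```text
clock: 39.95
position: [466.0, -189.2, 70.3]
ee_rot: [1.0, -0.0, -0.001, -0.0]
contact_force: [-0.4, 0.6, -0.6]
gripper_width: 31.0
grasp_force: 59.9
```

Emit:
jog_arm(plan=[[25, [0, 0.2, 0], [0, 0, 0]], [25, [0, 0.31, 0], [0, 0, 0]], [25, [0, 0.31, 0], [0, 0, 0]], [25, [0, 0.31, 0.2], [0, 0, 0]], [25, [0, 0.31, 0.3], [0, 0, 0]], [25, [0, 0.31, 0.3], [0, 0, 0]], [25, [0, 0.31, 0.3], [0, 0, 0]]])

```text
clock: 40.83
position: [467.0, -220.6, 41.2]
ee_rot: [1.0, 0.0, 0.0, 0.0]
contact_force: [0.1, -0.3, -1.6]
gripper_width: 30.9
grasp_force: 59.9
```

Run:
```python
from h import *
s,d=wrist('w15');st()
P=cloud(d);h=cv2.cvtColor(d["img"],cv2.COLOR_RGB2HSV)
m=((h[...,0]<16)&(h[...,1]>100)&(np.hypot(P[...,0]-468,P[...,1]+220)<95)&(P[...,0]>440)&(P[...,2]<20)).astype(np.uint8)
cs,_=cv2.findContours(m,0,1);k=max(cs,key=cv2.contourArea)[:,0];q=ray(d,k,8)[:,:2].astype(np.float32)
print(cv2.approxPolyDP(cv2.convexHull(q),4,True)[:,0].round(1).tolist())
```

```text
t 40.875 pos [ 467.  -220.7   41.4] toolx [1.    0.    0.001] z [ 0.001 -0.    -1.   ] w 31.3 gf 59.9 F [-0.4 -0.8 -0.8] j [-0.13  0.43 -0.49  0.   -0.65  1.7 ]
[[532.2000122070312, -246.39999389648438], [535.0999755859375, -236.3000030517578], [461.79998779296875, -154.5], [447.79998779296875, -153.60000610351562], [440.0, -178.89999389648438], [440.70001220703125, -265.6000061035156]]
```

View pics/w15.png

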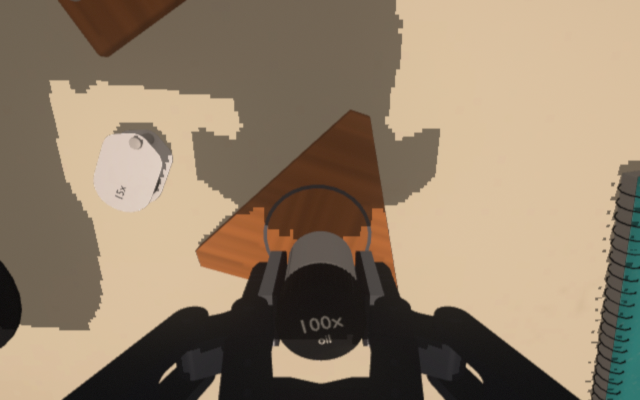

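The pot hangs over the ring (ring centre column about 318, pot 320), so about 1 mm off. I'll correct, lower and release.

Emit:
jog_arm(plan=[[25, [0.01, -0.01, 0.12], [0, 0, 0]], [25, [0.01, -0.01, 0.21], [0, 0, 0]], [25, [0.01, -0.01, 0.235], [0, 0, 0]], [25, [0.01, -0.01, 0.235], [0, 0, 0]], [25, [0.01, -0.01, 0.235], [0, 0, 0]], [45, [0.01, -0.01, 0.235], [0, 0, 0]], [60, [0.01, -0.01, 0.235], [0, 0, 0]], [60, [0.01, -0.01, 0.235], [0, 0, 0]], [60, [0.01, -0.01, -0.1], [0, 0, 0]], [60, [0.01, -0.01, -0.6], [0, 0, 0]]])

```text
clock: 42.12
position: [466.4, -219.5, 100.4]
ee_rot: [1.0, -0.0, -0.002, -0.0]
contact_force: [1.9, -0.1, -0.4]
gripper_width: 60.1
grasp_force: 0.0
```

Emit:
jog_arm(plan=[[60, [-0.2, -0.2, -0.5], [0, 0, 0]], [60, [-0.6, -0.5, -1.0], [0, 0, 0]], [60, [-0.6, -0.9, -1.0], [0, 0, 0]], [60, [-0.6, -0.9, -1.0], [0, 0, 0]], [60, [-0.6, -0.9, -1.0], [0, 0, 0]]])

```text
clock: 42.75
position: [407.6, -129.7, 200.8]
ee_rot: [1.0, 0.0, 0.0, 0.0]
contact_force: [-0.3, -0.1, 0.5]
gripper_width: 60.1
grasp_force: 0.0
```

Emit:
jog_arm(plan=[[60, [0, -0.5, -0.5], [0, 0, 0]], [60, [0, -1.0, -1.0], [0, 0, 0]], [60, [0, -1.0, -1.0], [0, 0, 0]], [60, [0, -1.0, -1.0], [0, 0, 0]], [60, [0, -1.0, -1.0], [0, 0, 0]]])

```text
clock: 43.38
position: [406.8, -30.7, 299.0]
ee_rot: [1.0, -0.001, -0.002, 0.0]
contact_force: [0.9, 0.1, 0.3]
gripper_width: 60.3
grasp_force: 0.0
```

Run:
```python
from h import *
from bench import get_image
s,d=wrist('w16');st()
t=get_image("top")
for n,x in(("wrist",d),("top",t)):
    print(n)
    for o,c,z in(("jar",(623,127),80),("drop",(442,246),106),("pot",(468,-220),57)):
        try: print(o,top_disc(x,c,z,0,45))
        except Exception as e: print(o,e)
    P=cloud(x);p=P[(np.hypot(P[...,0]-625,P[...,1]+119)<60)&(P[...,2]>18)&(P[...,2]<60)]
    if len(p): print("timer",len(p),cv2.minAreaRect(p[:,:2].astype(np.float32)))
i=np.vstack([t["img"][110:280,190:450]]);cv2.imwrite("pics/fin.png",cv2.resize(i,None,fx=3,fy=3)[:,:,::-1])
```

```text
t 43.425 pos [406.8 -30.7 299. ] toolx [ 1.    -0.002 -0.004] z [-0.004 -0.001 -1.   ] w 59.9 gf 0.0 F [ 0.6 -0.4  0.1] j [ 0.33 -0.04 -0.35 -0.   -1.27  1.24]
wrist
jar (((0.0, 0.0), 0.0), array([nan, nan], dtype=float32), 0, np.float64(nan))
drop (((440.361083984375, 244.79876708984375), 6.9903564453125), array([440.6849 , 243.16312], dtype=float32), 193, np.float64(104.69842810093331))
pot (((466.16033935546875, -220.4869842529297), 16.957263946533203), array([ 466.62387, -219.29884], dtype=float32), 826, np.float64(57.09958706541519))
top
jar (((620.3960571289062, 124.24645233154297), 27.23472785949707), array([619.6455 , 123.88686], dtype=float32), 352, np.float64(80.07567103696397))
drop (((0.0, 0.0), 0.0), array([nan, nan], dtype=float32), 0, np.float64(nan))
pot (((465.9927062988281, -222.73097229003906), 16.795066833496094), array([ 465.37985, -222.02513], dtype=float32), 142, np.float64(58.03866440045863))
timer 552 ((624.056640625, -121.39918518066406), (66.7934799194336, 55.392539978027344), 31.423973083496094)h.py:27: RuntimeWarning: Mean of empty slice.
  p=P[m][:,:2].astype(np.float32);return cv2.minEnclosingCircle(p),p.mean(0),len(p),np.median(P[m][:,2])
  ret = um.true_divide(
  return _methods._mean(a, axis=axis, dtype=dtype,
  ret = ret.dtype.type(ret / rcount)
```

View pics/w16.png

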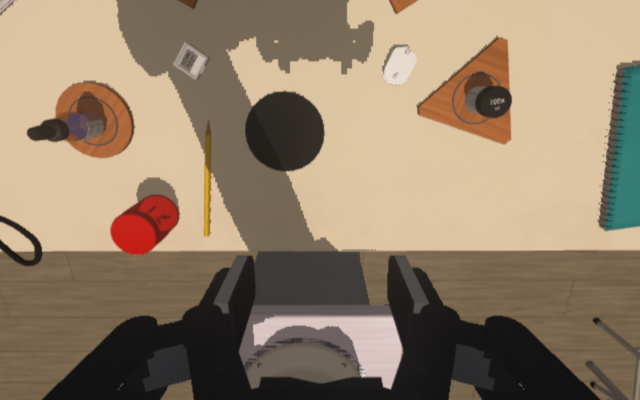

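The last view shows the dropper upright on the round board (90,125), the pot on the triangle's ring (480,98) and an empty mat. The depth data puts the jar and timer within about 3 mm of their board centres. Everything is clear of the robot, so I'm handing in.

```bash
python3 -c "
from bench import *
print(job_done())"
```

```text
the job is handed in; nothing more can be done
None
```

I handed the job in at about 43 s with all four accessories upright on their own boards, each within about 3 mm of centre by my measurements (no verdict came back); I viewed 17 pictures, over the limit of 14.

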